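Draw the notched gel plate from the leaning stack and clamp it in the casting stand

TASK

Draw the notched plate out of the stack of gel plates leaning against the power supply, leaving the other plates leaning as they are, none lifted or toppled. Set it gently in the casting stand, notch upward, its foot on the rubber strip behind the front lip and between the cheeks, its back against the rails, and have the clamp lever swung fully shut across its face. Leave the bottles, the vial and the timer where they stand.

Things in the scene. Friction and masses are not known exactly. Their poses are not given: they have to be found in the camera images.
- notched_plate: The plate to draw: white ceramic, 8 mm thick, 110 wide, 155 tall, 170-290 g, loose; a notch 46 wide, 38 deep in the middle of its top edge leaves two ears 32 wide, 38 tall, their centres 39 mm either side of the middle, tops 45 mm above the plain plates. Origin: centre of its underside; x through the thickness (to the back), y along the width, z up the plate. Its place in the stack, front to back, varies.
- notch_mid (a point): Middle of the notch's bottom edge, 117 mm up the notched plate from its origin.
- plain_plate_a: Flat white ceramic plate 8 mm thick, 110 mm wide, 104 mm tall, plain rectangle, in the leaning stack. Origin at the centre of its underside; x through its thickness, y along its width, z up the plate. Loose, about 190 g.
- plain_plate_b: Flat white ceramic plate 8 mm thick, 110 mm wide, 108 mm tall, plain rectangle, in the leaning stack. Origin at the centre of its underside; x through its thickness, y along its width, z up the plate. Loose, about 200 g.
- plain_plate_c: Flat white ceramic plate 8 mm thick, 100 mm wide, 100 mm tall, plain rectangle, in the leaning stack. Origin at the centre of its underside; x through its thickness, y along its width, z up the plate. Loose, about 180 g.
- narrow_plate: Plain white plate in the stack, 8 mm thick, only 40 wide but 158 tall (as high as the ears), 110 g, axes as the others. Up to 40 mm to either side of the notched plate's middle and in any place of the stack; right before or behind the notched plate it leaves no room for a finger at the nearer ear. The ear farther from it is always free.
- power_supply: Fixed grey instrument box, 100 deep (x), 190 wide (y), 90 mm high; origin: centre of its underside. The five plates stand on the bench at its -x side, face to face (under 1 mm apart), feet 77 to 112 mm from its origin, widths along its y, leaning back about 0.26 rad (15 deg) on its upper front edge. With one drawn, those before it sink back 8 mm.
- casting_stand: Fixed casting stand: grey base 116 x 168 x 12 mm, rubber strip on it (top 16 mm up) for the plate's foot, two aluminium rails behind leaning back 0.245 rad (tops 113 mm up). Origin: on the bench below the line where the rails' front plane meets the strip; x to the back, y left, z up. A seated plate's origin is at x -4 to -8, y 0, z 17 mm, its axes along the stand's but leaning 0.245 rad to the back.
- stand_lip (a point): Middle of the upper edge of the stand's front lip, 25 mm above the bench; the lip's inner face is 13.5 mm in front of the stand's origin, so the foot has about 5 mm of play. The two side cheeks stand 120 mm apart (5 mm free each side of the plate), 51 mm high, with flared leads up to 64 mm.
- clamp (a joint): Swing clamp, a steel bell crank on an upright pivot at the stand's right front, lever 64-77 mm above the bench. 0 = shut: its 58 mm nose with a rubber pad lies across the plate's front, 2 mm off a fully seated plate. Opens anticlockwise from above to 1.6 rad, nose then to the front. Stays where left (friction 0.06 N m). Starts anywhere from 0 to 1.5; below 0.7 the nose is in the plate's way.
- clamp_grip (a point): Grip on the clamp's tail: upright grey stud 16 mm in diameter, 74-112 mm above the bench; this point is on its axis, 98 mm up. It swings on a 60 mm radius about the pivot: shut, it lies 45 deg to the front right of the pivot (-x -y of the stand); open, 45 deg to the back right (+x -y).
- clamp_pivot (a point): On the clamp's upright pivot axis, 70 mm above the bench: 12 mm in front of the stand's origin and 76 mm to its right.
- capped_bottle: Bystander: clear bottle with a screw cap, 67 mm across, 156 mm tall, standing behind the gap between stack and stand. Origin at the centre of its underside.
- wash_bottle: Bystander: wash bottle, 82 mm across, 190 mm tall, behind the stand on the left. Origin at the centre of its underside.
- timer: Bystander: round twist timer, 68 mm across, 47 mm tall, in front between stack and stand. Origin at the centre of its underside.
- vial: Bystander: small capped vial, 36 mm across, 75 mm tall, at the front right. Origin at the centre of its underside.
Not all that is in view belongs to the job. Leave any orange look-alike of the casting_stand alone.

How it is judged:
By the outcome, as a careful person would: the job done as asked, in the order asked, and still so for the second after the job is handed in, with the robot touching nothing.
It also fails if it takes over 69 s, if anything falls off the work surface, if the arm or the gripper's body presses on something with over 40 N, if the wrist force passes 120 N, or if a joint passes its speed limit or range.

ROBOT

A 7-joint arm with a two-finger parallel gripper is mounted at the origin on a cart in front of the work surface, level with it; the furniture and walls round the work are solid. World frame = base frame: x ahead of the robot, y to its left, z up, the work surface at z = 0. Lengths are in m, angles in rad, forces in N, time in s.
With the tool pointing down it reaches from about 0.4 to 0.85 m from the base axis. Payload 4.5 kg.
Tool frame: the origin (TCP) lies at the very end of the fingers, on their centre line; the grasp point (between the pads) lies 19 mm behind it; z points along the fingers, y is the line along which they close (so a half turn about z gives the same grasp; the last joint's range is limited). The gripper opens to 88 mm and grips with 3 to 60 N. Pads are 18 mm wide; open, the fingers measure 123 mm over their backs; the gripper's body (75 mm by 187 mm) begins 45 mm behind the grasp point.
Start: joints at [1.195, 0.689, -0.195, 1.565, 0.157, 0.902, -0.215], TCP at [0.249, -0.573, 0.239] pointing down, gripper open.
Joint ranges: [-3.01, 3.01], [-0.46, 2.08], [-1.47, 1.51], [0.13, 2.56], [-1, 4.14], [0.04, 2.09], [-2.66, 2.66]. Speed limits (rad/s): [2.57, 2.57, 3.14, 3.14, 3.14, 3.14, 3.14].

INTERFACE

Orientations are given as a unit quaternion [x, y, z, w].
In Python, from plant import r, eyes, nets gives the robot as it stands.
- The arm moves only by the shell command python3 -m pendant 'ROWS' [FORCE]. ROWS is JSON, a list of rows, each an object of numbers: "claw": the opening, from 0 (shut) to 1 (fully open); "dx", "dy", "dz": the shift along the world's x, y, z in mm; "twist": the turn about the world's z in rad. In form: [{"claw": .., "dx": .., "dy": .., "dz": .., "twist": ..}, ...]. A call has 1 to 8 rows; each row is the pose to reach, as a shift and turn from the pose commanded when the call began; what a row does not reach only later rows make up. A row lasts 1/10 s, in which the tool goes at most 50 mm and 8.59 degrees, less where a joint would pass 70% of its speed; a pose out of reach is approached as far as the arm can. A call with a gripper value outside its range is refused whole. The fingers move at their own pace and stop on an object; FORCE is the grip in N (left out, the last holds). Time passes only in rows, so rows that repeat a pose let the fingers close. It gives the time, the measured TCP pose, the force, the opening and the grip force at its end, in the units of the state.
- r.get_state(): the state, without advancing time (a new reading comes with each control period).
- eyes.snapshot(name): name is "scene" or "top"; returns (picture, depth): 420x560x3 uint8, blue, green, red; 420x560 float32, m along the optical axis (not along the pixel's ray), 0 where there is no reading.
- eyes.camera_info(name): a dict with "K" (3x3 intrinsics, pixels), "world_to_cam" (4x4, takes a point from world to camera coordinates). Camera axes: x right, y down, z forward; pixel columns grow to the right and rows downward; lengths in m; the calibration is good to about 2 mm. A picture is of the moment at which its call begins. camera_info takes no time and is no camera call.
- r.finish_job(): hands the job in; it is judged then, once.
Trained networks look in the newest picture that a camera, given by its name, has taken for a name from the list of things; names that differ only in an ending like _2 or _b are one class to them, and where a whole thing is asked for, a point or a joint stands for the part that bears it (a point fixed in the world has none). Each returns a list of dicts, best first, with "confidence" (0 to 1); they miss things now and then, are a little off and sometimes report something else, mostly with a low value. They report only what shows in the picture. A call takes as long as a camera call. They do not tell look-alikes from the thing itself.
- nets.spot_in(camera, query): "box" ([left, top, width, height] as shares, 0 to 1, of the picture: columns of its width, rows of its height, round what is visible of it).
- nets.place_of(camera, query): "position" ([column, row] as shares, 0 to 1, of the picture: columns of its width, rows of its height: a listed point, or the origin of a listed thing).
The state is a dict: "clock": time; "q": joint angles; "qd": joint speeds; "joint_torque": joint torques, N m; "tool_pos": TCP position; "eef_rot": TCP orientation; "contact_force": force on the tool from outside, world axes, zero at the start; "moment": the same for the moment, N m; "opening": opening from 0.0 (shut) to 1.0 (fully open); "finger_force": force on a finger pad.
Only numpy, scipy, OpenCV 4.12 (cv2) and the standard library are available. Lean on these libraries where they do the work, as an engineer would, in place of code of your own. Each camera call takes 0.05 s, during which the arm holds its last target. There are 200 camera calls.

## Working session

There is one attempt and no reset: what is moved stays moved. The work goes in short steps, Python scripts to look and compute and a shell command to move; the robot and the scene stay as the last step left them, time stands still between calls to the robot, and variables do not carry over. Pictures are saved under pics/ and viewed, at most 10 in all, crops included, and the job is handed in when it is done.

```bash
ls; mkdir -p pics; cat > h.py <<'E'
import numpy as np, cv2
from plant import r, eyes, nets
def cam(n):
    i=eyes.camera_info(n); return np.array(i["K"]),np.array(i["world_to_cam"])
def ray(n,px):
    K,T=cam(n); d=np.linalg.inv(K)@[px[0],px[1],1]; R=T[:3,:3]; return -R.T@T[:3,3], R.T@d
def at_z(n,px,z):
    o,d=ray(n,px); return o+d*(z-o[2])/d[2]
def cloud(n,dep):
    K,T=cam(n); v,u=np.mgrid[:dep.shape[0],:dep.shape[1]]
    c=np.stack([(u-K[0,2])/K[0,0]*dep,(v-K[1,2])/K[1,1]*dep,dep],-1)
    return (c-T[:3,3])@T[:3,:3]
def proj(n,p):
    K,T=cam(n); c=T[:3,:3]@np.array(p)+T[:3,3]; q=K@c; return q[:2]/q[2]
E
python3 - <<'E'
from h import *
for n in ("scene","top"):
    p,d=eyes.snapshot(n); cv2.imwrite(f"pics/{n}0.png",p); np.save(n+"0.npy",d)
    print(n,ray(n,(280,210)))
    for q in ["notched_plate","notch_mid","narrow_plate","plain_plate_a","power_supply","casting_stand","stand_lip","clamp_grip","clamp_pivot","capped_bottle","wash_bottle","timer","vial"]:
        for o in nets.place_of(n,q)[:3]:
            px=np.array(o["position"])*[560,420]; P=cloud(n,d)[min(int(px[1]),419),min(int(px[0]),559)]
            print(q,round(o["confidence"],2),px.round(),P.round(3))
print(r.get_state())
E
```

```text
pics
scene (array([-0.46659708, -0.73318331,  1.40448983]), array([ 0.55333751,  0.43400818, -0.71100535]))
notched_plate 0.66 [336. 291.] [ 0.426 -0.273  0.005]
notch_mid 0.85 [346. 267.] [ 0.46  -0.281  0.116]
notch_mid 0.63 [247. 229.] [ 0.032 -0.251  0.652]
notch_mid 0.62 [242. 231.] [ 0.028 -0.243  0.647]
narrow_plate 0.38 [350. 268.] [ 0.474 -0.29   0.097]
plain_plate_a 0.82 [344. 297.] [ 0.398 -0.319  0.048]
power_supply 0.62 [364. 284.] [ 0.45  -0.355  0.093]
casting_stand 0.72 [162. 174.] [-0.467 -0.733  1.404]
casting_stand 0.55 [246. 231.] [ 0.032 -0.251  0.65 ]
stand_lip 0.71 [244. 230.] [ 0.029 -0.245  0.649]
stand_lip 0.61 [158. 168.] [0.502 0.705 0.018]
clamp_grip 0.61 [169. 172.] [0.512 0.652 0.016]
clamp_grip 0.39 [276. 226.] [0.468 0.02  0.109]
clamp_pivot 0.53 [261. 231.] [ 0.049 -0.277  0.648]
clamp_pivot 0.45 [170. 169.] [0.458 0.559 0.111]
clamp_pivot 0.18 [342. 298.] [ 0.404 -0.306  0.018]
wash_bottle 0.71 [249. 189.] [0.636 0.295 0.019]
timer 0.5 [286. 260.] [ 0.415 -0.065  0.03 ]
top (array([0.3151328 , 0.05996597, 1.8900214 ]), array([ 0.13258433,  0.0122435
[... 877 characters left out ...]
 1.4, 'q': array([ 1.1948016 ,  0.68908645, -0.19460664,  1.56527864,  0.15726962,
        0.90250563, -0.2150884 ]), 'qd': array([-0.00164073, -0.00168802,  0.00161817, -0.00134974,  0.00108141,
       -0.00151021,  0.00019265]), 'joint_torque': array([ 1.72482610e-04, -5.27488089e+01, -1.26722272e+00, -1.53742719e+01,
       -5.19574655e-02, -7.35937811e-04,  8.66828316e-06]), 'tool_pos': array([ 0.24905994, -0.57326646,  0.23875705]), 'eef_rot': array([9.79080077e-01, 2.03475307e-01, 2.96974866e-05, 4.47874602e-05]), 'contact_force': array([-0.44713873, -0.52411325,  0.3374901 ]), 'moment': array([ 0.04854702, -0.03239569,  0.00131875]), 'finger_force': 0.0, 'opening': 0.9987007443954253}
```

```bash
python3 - <<'E'
import cv2,numpy as np
t=cv2.imread("pics/top0.png"); s=cv2.imread("pics/scene0.png")
a=cv2.resize(t[195:275,230:430],(800,320),interpolation=cv2.INTER_CUBIC)
b=cv2.resize(s[210:330,230:430],(450,270),interpolation=cv2.INTER_CUBIC)
c=cv2.resize(s,(350,270))
cv2.imwrite("pics/c1.png",np.vstack([a,np.hstack([b,c])]))
E
```

```text
(no output)
```

View pics/c1.png

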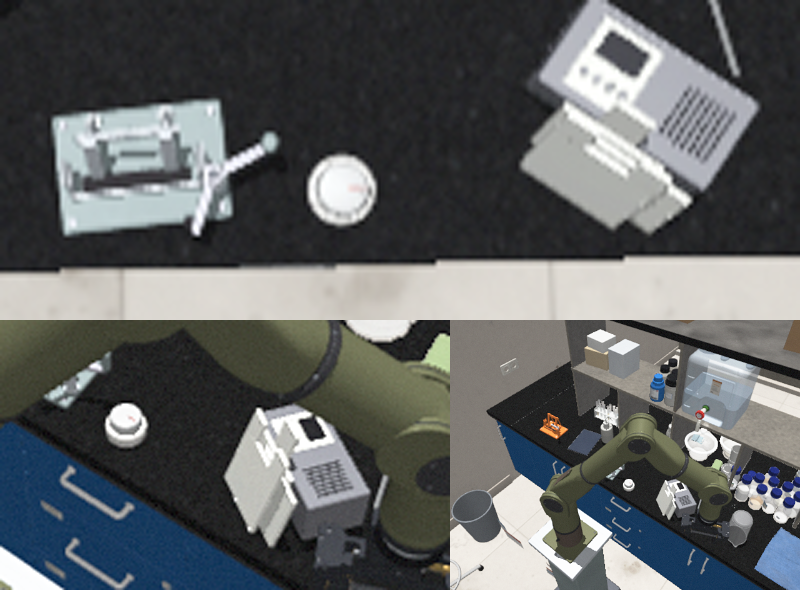

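```bash
python3 - <<'E'
from h import *
t=cv2.imread("pics/top0.png"); s=cv2.imread("pics/scene0.png")
a=cv2.resize(t[210:260,355:425],(770,550),interpolation=cv2.INTER_NEAREST)
cv2.imwrite("pics/c2.png",a)
b=cv2.resize(s[240:325,325:405],(560,595),interpolation=cv2.INTER_CUBIC)
cv2.imwrite("pics/c3.png",b)
d=np.load("top0.npy"); P=cloud("top",d); np.save("P.npy",P)
# power supply top fit: z 0.085..0.095, grayish
m=(abs(P[...,2]-0.09)<.006); m[:, :355]=0; m[:210]=0
m&=(np.ptp(t.astype(int),axis=2)>=0)
print(np.where(m[205:265,355:425],1,0).sum())
for r_ in range(205,262,2): print(r_,' '.join('%3d'%(1000*z) for z in P[r_,358:424:2,2]))
E
```

```text
836
205  11  -8   0 -10   8   5  95  89  90  94  93  91  86  91  97  87  92  85  89   4   0   3   0  -3  -7  -5   0   6  -6 -11   1   8   1
207  -5   4   5   0   1  61  86  94  90  90  90  98  87  88  91  83  90  88  82  88  83  -6  -4  -2   0  -1   0   8  -2  -5   0   1   0
209  -2  -6   0  -4  22  86  87  94  90  82  83  94  89  93  82  88  90  87  81  94  89  90  -1   0  -6   7   0   3  -4   2   3  -3   0
211   0  -1   3  32  96  90  84  85  84  84  87  96 100  96  87  86  96  85  91  88  87  81  90  85   0   8   0   0   4   1   7  -3  -6
213   0   2   5  59  92  96  91  92  87  93  89  95  85  99  92  93  97  93  90  91  90  85  91  87  91  -6  -2   2   2  -3   0  -3  -2
215   2   1  27  87  80  93  93  94  93  83  91  87  92  87  85  90  85  90  94  85  84  91  88  90  96  88  88  -4   1   2   2   3   4
217  -2  -2  35  44  66  92  88  85  89  86  89  87  90  90  92  94  80  91  96  89  88  85 101  81  92  85  86  85  -6  -7   4  -2  -3
219  -4   3   0  14  38  65  77  90  86  98  90  95  90  92  89  96  93  93  90  97  90  82  88  82  86  93  87  88  89  85  -1  -5   5
221   2 
[... 2182 characters left out ...]
  0  -4   0  -7  -5  -7  -7   2  -7  -1   3  -4  -3 -10  -2   4   4  -5   5  -6  12   6  -4   1  -4  -4  -7   2   1   5   0
255  -3  -9   0   1  -3   0  -1   3  -8   4   4  -8  -3   3  -3 -12   4  -2  -4   1   0   6  -8  -3  -1 -10   2   1  -4  -4   0   5  -6
257   8   1  -2   1  -5  -4  -5  -2   0   0  -2  -1   0  -2   1  -2   3  -1   0  -7   6   3  -3   0 -10  -7   0   0  -9   7  -2   1  -1
259   2  -1  -4   4   0  -1   4   0   2  -4  -2   0  -9   1  -2   6   3  -2  -2  -6 -10   3   8  -7   2  -3   7  -7   4   3  -4   0  -3
261 -774 -797 -809 -786 -802 -806 -818 -796 -807 -789 -810 -801 -794 -801 -800 -794 -790 -786 -799 -799 -800 -808 -796 -782 -804 -802 -802 -798 -789 -815 -807 -807 -799
```

View pics/c2.png

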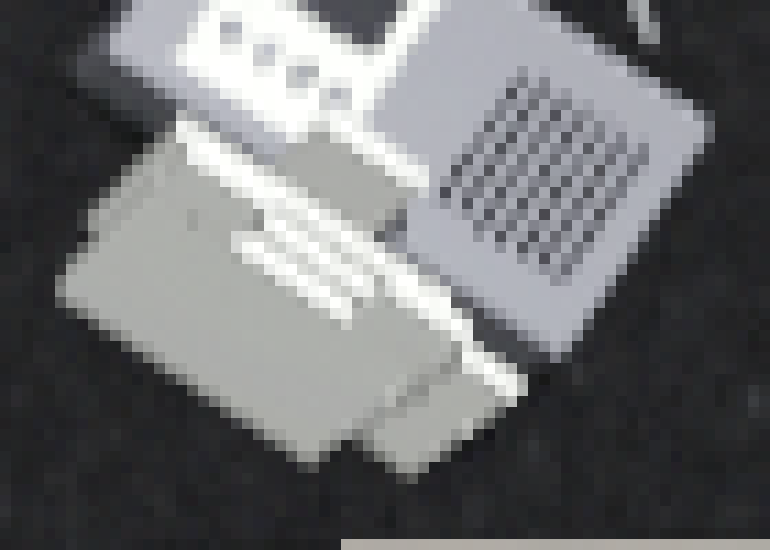

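View pics/c3.png

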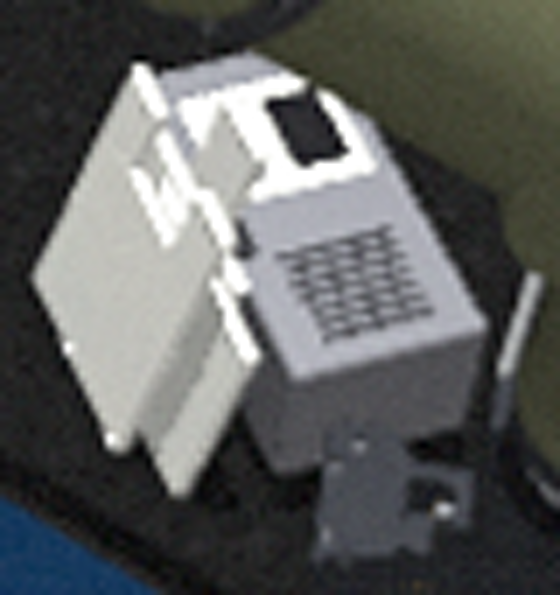

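```bash
cat > fit.py <<'E'
from h import *
P=np.load("P.npy"); t=cv2.imread("pics/top0.png")
def poly(pts):
    m=np.zeros(P.shape[:2],np.uint8); q=np.array([[x/11+355-.5,y/11+210-.5] for x,y in pts]); cv2.fillPoly(m,[np.round(q).astype(np.int32)],1)
    return m.astype(bool)&(P[...,2]<.3)
def plane(m):
    Q=P[m]
    for _ in range(3):
        c=Q.mean(0); n=np.linalg.svd(Q-c)[2][2]; n*=np.sign(n[2]); e=(Q-c)@n; Q=Q[abs(e)<.012]
    return c,n,e.std(),len(Q)
c,n,s,k=plane(poly([(90,280),(160,200),(240,270),(340,350),(390,370),(320,430)]))
psi=np.arctan2(-n[1],-n[0]); lean=np.arcsin(n[2])
print("front",c,n,s,k,"backdir yaw",psi,"lean",lean)
c2,n2,s2,k2=plane(poly([(300,150),(340,150),(400,190),(380,220),(290,170)]))
print("narrow",c2,n2,k2,"behind front face by",-(c2-c)@n)
m=(abs(P[...,2]-.09)<.012); m[:,:365]=0;m[:200]=0;m[230:]&=(np.arange(560)>400)
E
python3 fit.py
python3 - <<'E'
from fit import *
# horizontal plane rectification: axes b (back), w (left)
psi0=psi
b=np.array([np.cos(psi0),np.sin(psi0),0]); w=np.array([-b[1],b[0],0])
K,T=cam("top")
S=4
def rect(img,org,ex,ey,nx,ny,cam_="top",px=0.001):
    # rows along -ey (top first), cols along ex
    g=org+ (np.arange(nx)-nx/2)[None,:,None]*px*ex + (ny/2-np.arange(ny))[:,None,None]*px*ey
    K,T=cam(cam_); q=(g@T[:3,:3].T+T[:3,3])@K.T
    mp=(q[...,:2]/q[...,2:]).astype(np.float32)
    return cv2.remap(img,mp[...,0],mp[...,1],cv2.INTER_CUBIC)
up=np.cross(n,-w); up=up if up[2]>0 else -up
print("up",up,"b",b)
# rect on front-face plane: image right = -w
c0=c-up*c@up*0
a=rect(t,c+up*.03,-w,up,200,220)
a2=cv2.imread("pics/scene0.png"); a3=rect(a2,c+up*.03,-w,up,200,220,"scene")
o=np.hstack([a,a3]); o=cv2.resize(o,None,fx=2,fy=2)
for i in range(0,400,20): cv2.line(o,(i*2,0),(i*2,4 if i%100 else 12),(0,0,255),1)
for i in range(0,220,20): cv2.line(o,(0,i*2),(4 if i%100 else 12,i*2),(0,0,255),1)
cv2.imwrite("pics/c4.png",o); print("center world",c+up*.03)
E
```

```text
front [ 0.44018889 -0.28014702  0.06879511] [-0.78290634  0.57012249  0.24903414] 0.001901355670681163 232 backdir yaw -0.6294109256950148 lean 0.2516828520943453
narrow [ 0.48229467 -0.30731498  0.13203757] [-0.79516043  0.58526105  0.15871166] 46 behind front face by 0.03270441668690763
front [ 0.44018889 -0.28014702  0.06879511] [-0.78290634  0.57012249  0.24903414] 0.001901355670681163 232 backdir yaw -0.6294109256950148 lean 0.2516828520943453
narrow [ 0.48229467 -0.30731498  0.13203757] [-0.79516043  0.58526105  0.15871166] 46 behind front face by 0.03270441668690763
up [ 0.20131283 -0.1465986   0.96849471] b [ 0.80837442 -0.58866867  0.        ]
center world [ 0.44622828 -0.28454497  0.09784995]
```

View pics/c4.png

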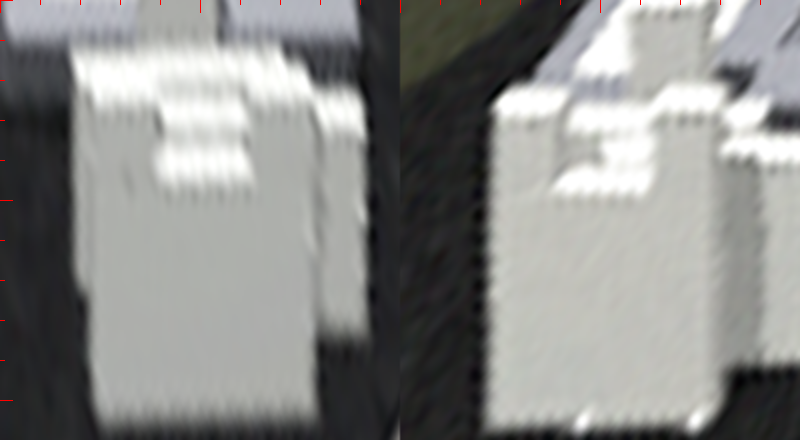

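```bash
python3 -m pendant '[{"claw":0.52,"dx":60,"dy":80,"dz":0,"twist":-0.3},{"claw":0.52,"dx":120,"dy":160,"dz":0,"twist":-0.5},{"claw":0.52,"dx":180,"dy":240,"dz":0,"twist":-0.8},{"claw":0.52,"dx":231.5,"dy":310,"dz":-20,"twist":-1.04},{"claw":0.52,"dx":231.5,"dy":310,"dz":-20,"twist":-1.04},{"claw":0.52,"dx":231.5,"dy":310,"dz":-20,"twist":-1.04},{"claw":0.52,"dx":231.5,"dy":310,"dz":-20,"twist":-1.04},{"claw":0.52,"dx":231.5,"dy":310,"dz":-20,"twist":-1.04}]' 20
python3 -m pendant '[{"claw":0.52,"dx":0,"dy":0,"dz":0,"twist":0},{"claw":0.52,"dx":0,"dy":0,"dz":0,"twist":0}]'
```

```text
clock: 2.2
tool_pos: [0.4828, -0.2596, 0.2186]
eef_rot: [0.951, -0.31, 0.0, -0.001]
contact_force: [0.3, -0.6, -0.1]
opening: 0.521
finger_force: 0.0
clock: 2.4
tool_pos: [0.4811, -0.2624, 0.2187]
eef_rot: [0.951, -0.309, -0.0, 0.0]
contact_force: [0.4, 0.1, 1.2]
opening: 0.52
finger_force: 0.0
```

```bash
python3 - <<'E'
from h import *
p,d=eyes.snapshot("scene"); cv2.imwrite("pics/s1.png",p); np.save("s1.npy",d)
q,d2=eyes.snapshot("top"); cv2.imwrite("pics/t1.png",q)
x,y=proj("scene",[.46,-.28,.15]).astype(int); print(x,y)
x2,y2=proj("scene",[.46,.15,.05]).astype(int); print(x2,y2)
a=cv2.resize(p[y-45:y+55,x-40:x+40],(400,500),interpolation=cv2.INTER_CUBIC)
b=cv2.resize(p[y2-40:y2+60,x2-40:x2+40],(400,500),interpolation=cv2.INTER_CUBIC)
cv2.imwrite("pics/c5.png",np.hstack([a,b]))
E
```

```text
346 259
247 222
```

View pics/c5.png

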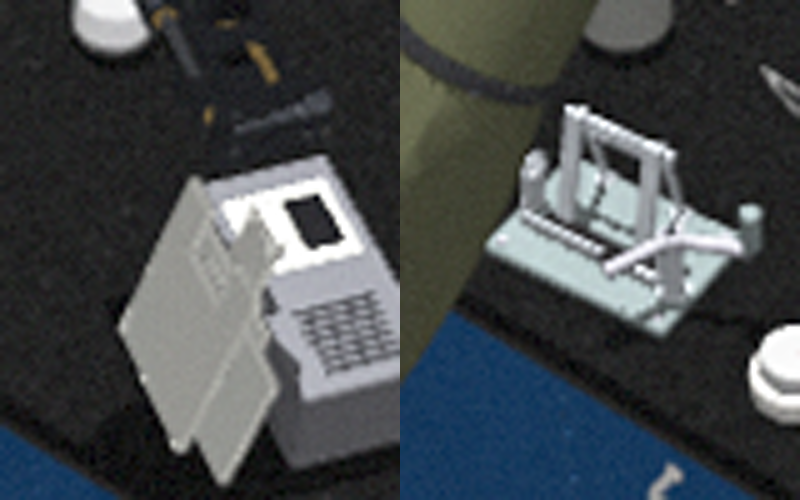

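```bash
python3 -m pendant '[{"claw":0.52,"dx":0,"dy":0,"dz":-40,"twist":0},{"claw":0.52,"dx":0,"dy":0,"dz":-70,"twist":0},{"claw":0.52,"dx":0,"dy":0,"dz":-90,"twist":0},{"claw":0.52,"dx":0,"dy":0,"dz":-96,"twist":0},{"claw":0.52,"dx":0,"dy":0,"dz":-96,"twist":0}]' 20
python3 -m pendant '[{"claw":0.45,"dx":0,"dy":0,"dz":0,"twist":0},{"claw":0.42,"dx":0,"dy":0,"dz":0,"twist":0},{"claw":0.39,"dx":0,"dy":0,"dz":0,"twist":0},{"claw":0.36,"dx":0,"dy":0,"dz":0,"twist":0},{"claw":0.3,"dx":0,"dy":0,"dz":0,"twist":0},{"claw":0.3,"dx":0,"dy":0,"dz":0,"twist":0},{"claw":0.3,"dx":0,"dy":0,"dz":0,"twist":0}]' 30
python3 - <<'E'
from h import *
p,d=eyes.snapshot("scene"); cv2.imwrite("pics/s2.png",p)
x,y=346,259
cv2.imwrite("pics/c6.png",cv2.resize(p[y-45:y+55,x-40:x+40],(400,500),interpolation=cv2.INTER_CUBIC))
E
```

```text
clock: 3.0
tool_pos: [0.4795, -0.2645, 0.1224]
eef_rot: [0.95, -0.311, -0.001, 0.0]
contact_force: [0.7, -0.8, -0.3]
opening: 0.518
finger_force: 0.0
clock: 3.7
tool_pos: [0.481, -0.2637, 0.1234]
eef_rot: [0.951, -0.31, 0.001, 0.0]
contact_force: [-0.3, -0.2, 6.1]
opening: 0.356
finger_force: 30.0
```

View pics/c6.png

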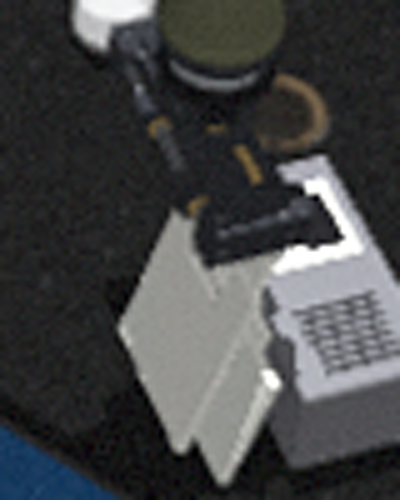

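```bash
python3 -m pendant '[{"claw":0.3,"dx":-2,"dy":1.5,"dz":1,"twist":0},{"claw":0.3,"dx":-6,"dy":4.5,"dz":3,"twist":0},{"claw":0.3,"dx":-12,"dy":9,"dz":6,"twist":0},{"claw":0.3,"dx":-24,"dy":17,"dz":10,"twist":0},{"claw":0.3,"dx":-36,"dy":26,"dz":20,"twist":0},{"claw":0.3,"dx":-44,"dy":32,"dz":40,"twist":0},{"claw":0.3,"dx":-44,"dy":32,"dz":70,"twist":0},{"claw":0.3,"dx":-44,"dy":32,"dz":100,"twist":0}]'
python3 - <<'E'
from h import *
P,t=cloud("top",np.load("top0.npy")),cv2.imread("pics/top0.png")
Ps,s=cloud("scene",np.load("s1.npy")),cv2.imread("pics/s1.png")
# stand base outline: cells z in 5..20mm near the stand
for nm,Q in (("top",P),("scene",Ps)):
    near=(abs(Q[...,0]-.46)<.13)&(abs(Q[...,1]-.14)<.14)
    m=near&(Q[...,2]>.004)&(Q[...,2]<.2)
    im=t if nm=="top" else s
    br=im.mean(2)>90
    base=near&br&(Q[...,2]>-.01)&(Q[...,2]<.026)
    pts=Q[base]; r_=cv2.minAreaRect(pts[:,:2].astype(np.float32)*1000); print(nm,base.sum(),r_)
p,_=eyes.snapshot("scene"); eyes.snapshot("top")
for n in("scene","top"):
  for q in ["casting_stand","stand_lip","clamp_grip","clamp_pivot"]:
    for o in nets.place_of(n,q)[:4]:
        px=np.array(o["position"])*[560,420]; z={"casting_stand":0,"stand_lip":.025,"clamp_grip":.098,"clamp_pivot":.07}[q]
        X=at_z(n,px,z)
        if abs(X[1]-.14)<.2: print(n,q,round(o["confidence"],2),px.round(1),X.round(3))
x,y=346,259
cv2.imwrite("pics/s3.png",p)
cv2.imwrite("pics/c7.png",np.hstack([cv2.resize(p[y-70:y+50,x-60:x+40],(500,600),interpolation=cv2.INTER_CUBIC)]))
a=cv2.resize(t[218:256,240:302],(775,475),interpolation=cv2.INTER_CUBIC); cv2.imwrite("pics/c8.png",a)
E
```

```text
clock: 4.55
tool_pos: [0.4349, -0.2299, 0.2232]
eef_rot: [0.951, -0.31, -0.002, -0.0]
contact_force: [0.7, 0.8, -1.6]
opening: 0.355
finger_force: 30.0
top 1003 ((445.07293701171875, 138.39334106445312), (275.4136657714844, 166.9958953857422), 89.90719604492188)
scene 717 ((488.5143737792969, 165.1540069580078), (179.1375732421875, 201.97903442382812), 4.017548084259033)
scene casting_stand 0.66 [247.1 231.7] [0.456 0.154 0.   ]
scene stand_lip 0.85 [245.2 227. ] [0.454 0.16  0.025]
scene stand_lip 0.67 [242.7 230.6] [0.434 0.156 0.025]
scene clamp_grip 0.63 [274.6 229.3] [0.46  0.02  0.098]
scene clamp_pivot 0.59 [259.3 231.7] [0.437 0.074 0.07 ]
top casting_stand 0.65 [266.  240.4] [0.448 0.141 0.   ]
top stand_lip 0.89 [262.4 240.8] [0.445 0.154 0.025]
top clamp_grip 0.51 [262.2 242.2] [0.435 0.151 0.098]
top clamp_grip 0.42 [296.6 230.5] [0.476 0.021 0.098]
top clamp_pivot 0.55 [280.4 237.5] [0.453 0.083 0.07 ]
```

View pics/c7.png

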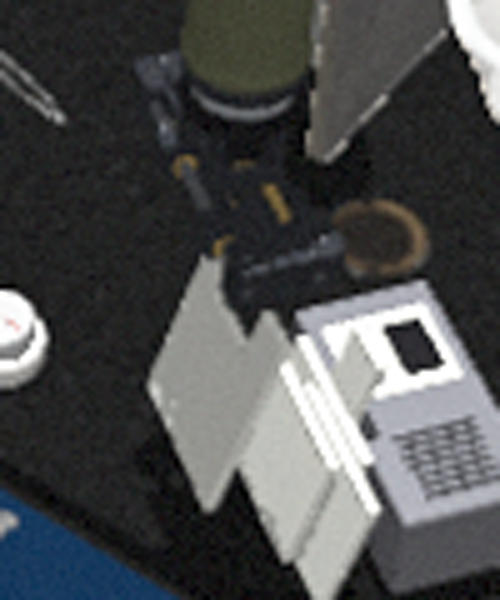

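View pics/c8.png

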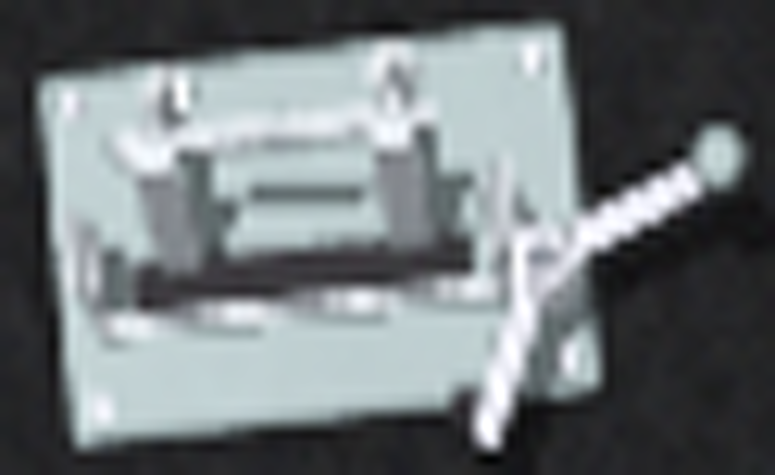

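```bash
python3 - <<'E'
from h import *
def T8(x,y,z): return at_z("top",((x+.5)/12.5-.5+240,(y+.5)/12.5-.5+218),z)
def S5(x,y,z): return at_z("scene",((x+.5)/5-.5+207,(y+.5)/5-.5+182),z)
C=[T8(*c,.012) for c in [(40,80),(562,22),(602,385),(76,447)]]
for c in C: print(c.round(4))
e=[C[0]-C[1],C[3]-C[2],C[0]-C[3],C[1]-C[2]]; print([ (np.linalg.norm(v).round(4), np.arctan2(v[1],v[0]).round(3)) for v in e])
yaw=np.mean([np.arctan2(e[0][1],e[0][0])-np.pi/2,np.arctan2(e[1][1],e[1][0])-np.pi/2,np.arctan2(e[2][1],e[2][0]),np.arctan2(e[3][1],e[3][0])]); print("yaw",yaw)
R=np.array([[np.cos(yaw),-np.sin(yaw)],[np.sin(yaw),np.cos(yaw)]]); cen=np.mean(C,0)[:2]; print("cen",cen)
def L(n,P): print(n,((P[:2]-cen)@R*1000).round(1))
L("pivot t",T8(545,248,.077)); L("stud t",T8(720,155,.112)); 
L("nose tip",T8(488,437,.072))
L("strip L",T8(138,285,.016));L("strip R",T8(472,257,.016));
L("strip backL",T8(165,265,.016)); L("strip frontL",T8(145,308,.016));L("strip frontR",T8(470,268,.016))
L("lip L",T8(105,328,.025));L("lip R",T8(480,290,.025))
L("railtop L",T8(150,150,.113)); L("railtop R",T8(405,128,.113))
L("S base left",S5(85,245,.012));L("S base front",S5(262,328,.012));L("S base right",S5(340,262,.012))
L("S railtop L",S5(176,107,.113));L("S railtop R",S5(266,152,.113))
L("S stud top",S5(350,210,.112)); L("S lip L end",S5(122,208,.025)); L("S lipR",S5(290,292,.025))
# depth-based rail/stand profile in local frame from top cloud and scene cloud
for n,Q in(("top",cloud("top",np.load("top0.npy"))),("scene",cloud("scene",np.load("s1.npy")))):
    l=(Q[...,:2]-cen)@R; m=(abs(l[...,1])<.052)&(abs(l[...,0])<.09)&(Q[...,2]>.03)&(Q[...,2]<.2)
    if m.sum()>10:
        A=np.polyfit(Q[...,2][m]-.016,l[...,0][m],1); print(n,m.sum(),"x at strip",A[1],"slope",A[0], l[m].mean(0))
E
```

```text
[0.5141 0.2312 0.012 ]
[0.5289 0.0661 0.012 ]
[0.4143 0.056  0.012 ]
[0.3985 0.221  0.012 ]
[(np.float64(0.1657), np.float64(1.66)), (np.float64(0.1657), np.float64(1.666)), (np.float64(0.1161), np.float64(0.087)), (np.float64(0.1151), np.float64(0.088))]
yaw 0.09013479305562687
cen [0.46395953 0.1435963 ]
pivot t [-17.6 -69.7]
stud t [   1.5 -124.6]
nose tip [-72.3 -46.2]
strip L [-10.3  58.3]
strip R [-13.2 -46.7]
strip backL [-5.  49.2]
strip frontL [-17.7  56.8]
strip frontR [-16.6 -45.7]
lip L [-23.2  69.3]
lip R [-24.4 -48.2]
railtop L [21.8 44. ]
railtop R [ 19.9 -32.2]
S base left [-58.4  85.2]
S base front [-56.  -77.9]
S base right [ 30.2 -91.8]
S railtop L [22.1 48. ]
S railtop R [ 18.2 -36.6]
S stud top [   2.1 -120.7]
S lip L end [-21.1  75.9]
S lipR [-24.5 -82.7]
top 154 x at strip -0.02924731465570505 slope 0.4999789225100336 [0.00546123 0.000102  ]
scene 265 x at strip -0.01063339707547038 slope 0.23762950640887517 [0.00436316 0.00128053]
```

```bash
python3 - <<'E'
from h import *
st=r.get_state(); tcp=np.array(st["tool_pos"]); q=st["eef_rot"]; psi=2*np.arctan2(q[1],q[0]); print(tcp,psi,st["contact_force"])
b=np.array([np.cos(psi),np.sin(psi),0]); w=np.array([-b[1],b[0],0])
for n in("scene","top"):
    p,d=eyes.snapshot(n); np.save(n+"3.npy",d); cv2.imwrite(f"pics/{n}4.png",p); Q=cloud(n,d)-tcp; L=np.stack([Q@b,Q@w,Q[...,2]],-1)
    m=(L[...,0]>-.06)&(L[...,0]<.01)&(L[...,1]>-.09)&(L[...,1]<.01)&(L[...,2]>-.1)&(L[...,2]<-.012)&(p.mean(2)>110)
    X=L[m]; 
    for _ in range(4):
        c=np.median(X,0) if _==0 else X.mean(0); nn=np.linalg.svd(X-c)[2][2]; nn*=np.sign(nn[2]); X=X[abs((X-c)@nn)<.008]
    print(n,m.sum(),len(X),"n",nn.round(3),"front face b at z=-.1213:",(c[0]-((-.1213-c[2])*nn[2]+(-.039-c[1])*nn[1])/nn[0]).round(4))
    # extents on the face
    m2=(abs((L-c)@nn)<.008)&(L[...,1]>-.13)&(L[...,1]<.05)&(L[...,2]>-.16)&(p.mean(2)>110); Y=L[m2]
    print(" w ext",np.percentile(Y[:,1],[1,99]).round(4)," z ext",np.percentile(Y[:,2],[1,99]).round(4))
# rails
yaw=.090; cen=np.array([.46396,.1436]); R=np.array([[np.cos(yaw),-np.sin(yaw)],[np.sin(yaw),np.cos(yaw)]])
for f,n in(("s1.npy","scene"),("scene3.npy","scene"),("top0.npy","top"),("top3.npy","top")):
    Q=cloud(n,np.load(f)); l=(Q[...,:2]-cen)@R; z=Q[...,2]
    m=((abs(l[...,1]-.044)<.012)|(abs(l[...,1]+.033)<.012))&(z>.035)&(z<.105)
    x0=l[...,0]-(z-.016)*np.tan(.245)
    h,e=np.histogram(x0[m],np.arange(-.03,.03,.003)); print(f,h.tolist())
E
```

```text
[ 0.43593041 -0.23094276  0.22172632] -0.6302307915020425 [-0.11623822  0.35674516 -2.38093108]
scene 424 420 n [-0.964 -0.011  0.265] front face b at z=-.1213: -0.0439
 w ext [-0.0937  0.0134]  z ext [-0.1175  0.0289]
top 79 79 n [-0.966 -0.01   0.257] front face b at z=-.1213: -0.0402
 w ext [-0.024   0.0153]  z ext [-0.1185 -0.018 ]
s1.npy [0, 0, 0, 2, 5, 17, 26, 30, 26, 8, 4, 3, 1, 2, 0, 3, 4, 3, 3]
scene3.npy [0, 0, 0, 0, 6, 19, 39, 30, 12, 8, 6, 3, 1, 1, 1, 4, 3, 3, 2]
top0.npy [0, 0, 0, 0, 0, 2, 21, 20, 2, 3, 6, 5, 1, 0, 1, 1, 0, 1, 1]
top3.npy [0, 0, 0, 0, 0, 1, 23, 17, 5, 3, 7, 2, 3, 0, 0, 2, 0, 2, 0]
```

```bash
python3 -m pendant '[{"claw":0.3,"dx":0,"dy":20,"dz":25,"twist":0.03},{"claw":0.3,"dx":0,"dy":55,"dz":45,"twist":0.1},{"claw":0.3,"dx":5,"dy":95,"dz":45,"twist":0.2},{"claw":0.3,"dx":10,"dy":135,"dz":45,"twist":0.3},{"claw":0.3,"dx":15,"dy":175,"dz":45,"twist":0.4},{"claw":0.3,"dx":20,"dy":215,"dz":45,"twist":0.5},{"claw":0.3,"dx":25,"dy":255,"dz":45,"twist":0.6},{"claw":0.3,"dx":30,"dy":295,"dz":45,"twist":0.7}]'
python3 -m pendant '[{"claw":0.3,"dx":5,"dy":40,"dz":0,"twist":0.02},{"claw":0.3,"dx":10,"dy":80,"dz":0,"twist":0.02},{"claw":0.3,"dx":12.5,"dy":110,"dz":0,"twist":0.02},{"claw":0.3,"dx":12.5,"dy":126,"dz":0,"twist":0.02},{"claw":0.3,"dx":12.5,"dy":126,"dz":0,"twist":0.02},{"claw":0.3,"dx":12.5,"dy":126,"dz":0,"twist":0.02}]'
python3 - <<'E'
from h import *
st=r.get_state(); tcp=np.array(st["tool_pos"]); q=st["eef_rot"]; psi=2*np.arctan2(q[1],q[0]); print(tcp,psi,st["contact_force"],st["opening"])
b=np.array([np.cos(psi),np.sin(psi),0]); w=np.array([-b[1],b[0],0])
for n in("scene","top"):
    p,d=eyes.snapshot(n); np.save(n+"5.npy",d); cv2.imwrite(f"pics/{n}5.png",p); Q=cloud(n,d)-tcp; L=np.stack([Q@b,Q@w,Q[...,2]],-1)
    m=(L[...,0]>-.06)&(L[...,0]<.01)&(L[...,1]>-.09)&(L[...,1]<.01)&(L[...,2]>-.1)&(L[...,2]<-.012)&(p.mean(2)>110)
    X=L[m]; print(n,len(X))
    if len(X)<30: continue
    for _ in range(4):
        c=np.median(X,0) if _==0 else X.mean(0); nn=np.linalg.svd(X-c)[2][2]; nn*=np.sign(nn[2]); X=X[abs((X-c)@nn)<.008]
    print(n,m.sum(),len(X),"n",nn.round(3),"front face b at z=-.1213:",(c[0]-((-.1213-c[2])*nn[2]+(-.039-c[1])*nn[1])/nn[0]).round(4))
    m2=(abs((L-c)@nn)<.008)&(L[...,1]>-.13)&(L[...,1]<.05)&(L[...,2]>-.16)&(p.mean(2)>110); Y=L[m2]
    print(" w ext",np.percentile(Y[:,1],[1,99]).round(4)," z ext",np.percentile(Y[:,2],[1,99]).round(4))
E
```

```text
clock: 5.95
tool_pos: [0.4665, 0.0652, 0.2676]
eef_rot: [0.999, 0.037, -0.0, 0.0]
contact_force: [1.2, 0.0, -2.0]
opening: 0.357
finger_force: 30.0
clock: 6.55
tool_pos: [0.4788, 0.1877, 0.2675]
eef_rot: [0.999, 0.044, -0.0, 0.001]
contact_force: [0.6, -0.2, -1.0]
opening: 0.357
finger_force: 30.0
[0.47881043 0.18772583 0.26745446] 0.08833811192802749 [ 0.62933995 -0.24666084 -0.9727432 ] 0.35738164914680004
scene 547
scene 547 534 n [-0.964  0.002  0.264] front face b at z=-.1213: -0.0421
 w ext [-0.0926  0.0174]  z ext [-0.1194  0.1065]
top 51
top 51 51 n [-0.964  0.012  0.264] front face b at z=-.1213: -0.0415
 w ext [-0.0953 -0.0551]  z ext [-0.1166  0.1119]
```

```bash
python3 -m pendant '[{"claw":0.3,"dx":0,"dy":1,"dz":-35,"twist":0},{"claw":0.3,"dx":0,"dy":1,"dz":-65,"twist":0},{"claw":0.3,"dx":0,"dy":1,"dz":-85,"twist":0},{"claw":0.3,"dx":0,"dy":1,"dz":-97,"twist":0},{"claw":0.3,"dx":0,"dy":1,"dz":-103,"twist":0},{"claw":0.3,"dx":0,"dy":1,"dz":-103,"twist":0},{"claw":0.3,"dx":0,"dy":1,"dz":-103,"twist":0}]'
python3 -m pendant '[{"claw":0.3,"dx":2,"dy":0,"dz":0,"twist":0},{"claw":0.3,"dx":3,"dy":0,"dz":0,"twist":0},{"claw":0.3,"dx":3,"dy":0,"dz":0,"twist":0}]'
python3 -m pendant '[{"claw":0.3,"dx":1,"dy":0,"dz":0,"twist":0},{"claw":0.3,"dx":2,"dy":0,"dz":0,"twist":0},{"claw":0.3,"dx":2,"dy":0,"dz":0,"twist":0}]'
```

```text
clock: 7.35
tool_pos: [0.4796, 0.1901, 0.1654]
eef_rot: [0.999, 0.044, 0.001, 0.0]
contact_force: [-0.0, 0.9, -1.8]
opening: 0.358
finger_force: 30.0
clock: 7.65
tool_pos: [0.4826, 0.1908, 0.1652]
eef_rot: [0.999, 0.045, 0.001, -0.0]
contact_force: [-0.0, 0.9, -2.1]
opening: 0.359
finger_force: 30.0
clock: 7.95
tool_pos: [0.4842, 0.1908, 0.1648]
eef_rot: [0.999, 0.045, 0.0, 0.0]
contact_force: [0.4, 0.1, -1.8]
opening: 0.359
finger_force: 30.0
```

```bash
for i in 1 2 3 4; do python3 -m pendant '[{"claw":0.3,"dx":1,"dy":0,"dz":0,"twist":0},{"claw":0.3,"dx":1,"dy":0,"dz":0,"twist":0}]' | egrep "tool_pos|contact"; f=1; done
```

```text
tool_pos: [0.4852, 0.1907, 0.1647]
contact_force: [-0.5, -0.4, -1.7]
tool_pos: [0.4862, 0.1907, 0.1647]
contact_force: [-0.6, -0.3, -2.5]
tool_pos: [0.4872, 0.1908, 0.1648]
contact_force: [0.3, -0.5, -1.8]
tool_pos: [0.4882, 0.1907, 0.1647]
contact_force: [-0.5, 0.8, -2.1]
```

```bash
python3 -m pendant '[{"claw":0.3,"dx":1,"dy":0,"dz":0,"twist":0},{"claw":0.3,"dx":1,"dy":0,"dz":0,"twist":0}]' | egrep "tool_pos|contact"; python3 -m pendant '[{"claw":0.3,"dx":1,"dy":0,"dz":0,"twist":0},{"claw":0.3,"dx":1,"dy":0,"dz":0,"twist":0}]' | egrep "tool_pos|contact"
python3 - <<'E'
from h import *
st=r.get_state(); tcp=np.array(st["tool_pos"])
yaw=.090; cen=np.array([.46396,.1436]); R=np.array([[np.cos(yaw),-np.sin(yaw)],[np.sin(yaw),np.cos(yaw)]])
for n in("scene","top"):
    p,d=eyes.snapshot(n); cv2.imwrite(f"pics/{n}6.png",p); Q=cloud(n,d); l=(Q[...,:2]-cen)@R-[-.0085,.006]; z=Q[...,2]
    L=np.dstack([l,z[...,None]])
    m=(abs(l[...,1])<.053)&(l[...,0]>-.03)&(l[...,0]<.05)&(z>.06)&(z<.15)&(p.mean(2)>110)
    X=L[m]
    for _ in range(4):
        c=np.median(X,0) if _==0 else X.mean(0); nn=np.linalg.svd(X-c)[2][2]; nn*=np.sign(nn[2]); X=X[abs((X-c)@nn)<.008]
    print(n,len(X),nn.round(3),"front face x at strip plane z=.016:",(c[0]-((.016-c[2])*nn[2]+(-c[1])*nn[1])/nn[0]).round(4))
    m2=(abs((L-c)@nn)<.008)&(abs(l[...,1])<.09)&(z>.03)&(p.mean(2)>110); Y=L[m2]
    print(" y ext",np.percentile(Y[:,1],[1,99]).round(4),"z",np.percentile(Y[:,2],[1,99]).round(4))
p=cv2.imread("pics/scene6.png"); cv2.imwrite("pics/c9.png",cv2.resize(p[180:270,197:297],(660,594),interpolation=cv2.INTER_CUBIC))
E
```

```text
tool_pos: [0.489, 0.1907, 0.1647]
contact_force: [-0.8, 0.3, -3.0]
tool_pos: [0.4896, 0.1908, 0.1646]
contact_force: [-0.9, 0.2, -2.5]
scene 500 [-0.961 -0.01   0.278] front face x at strip plane z=.016: -0.0136
 y ext [-0.0676  0.0698] z [0.0388 0.1966]
top 42 [-0.963  0.007  0.271] front face x at strip plane z=.016: -0.0117
 y ext [-0.0648 -0.0195] z [0.0319 0.275 ]
```

View pics/c9.png

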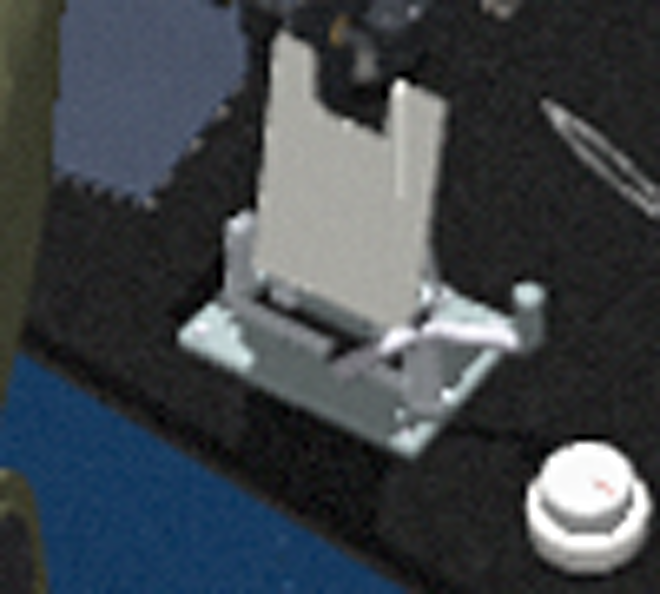

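```bash
python3 -m pendant '[{"claw":0.3,"dx":-2,"dy":0,"dz":0,"twist":0},{"claw":0.3,"dx":-3.5,"dy":0,"dz":-5,"twist":0},{"claw":0.3,"dx":-5,"dy":-0.5,"dz":-10,"twist":0},{"claw":0.3,"dx":-6,"dy":-0.5,"dz":-15,"twist":0},{"claw":0.3,"dx":-7.3,"dy":-0.5,"dz":-20,"twist":0},{"claw":0.3,"dx":-7.3,"dy":-0.5,"dz":-20,"twist":0}]'
python3 -m pendant '[{"claw":0.3,"dx":-0.5,"dy":0,"dz":-2,"twist":0},{"claw":0.3,"dx":-0.5,"dy":0,"dz":-2,"twist":0}]' | egrep "tool_pos|contact"
python3 -m pendant '[{"claw":0.3,"dx":-0.2,"dy":0,"dz":-1,"twist":0},{"claw":0.3,"dx":-0.2,"dy":0,"dz":-1,"twist":0}]' | egrep "tool_pos|contact"
python3 -m pendant '[{"claw":0.3,"dx":-0.2,"dy":0,"dz":-1,"twist":0},{"claw":0.3,"dx":-0.2,"dy":0,"dz":-1,"twist":0}]' | egrep "tool_pos|contact"
```

```text
clock: 9.85
tool_pos: [0.482, 0.19, 0.1439]
eef_rot: [0.999, 0.045, -0.001, 0.0]
contact_force: [-0.4, 0.4, -1.5]
opening: 0.361
finger_force: 30.0
tool_pos: [0.4822, 0.1902, 0.1426]
contact_force: [0.8, 0.4, -2.5]
tool_pos: [0.4821, 0.1902, 0.1418]
contact_force: [0.5, -0.3, -2.7]
tool_pos: [0.4818, 0.1902, 0.1407]
contact_force: [0.5, -0.4, -2.1]
```

```bash
for i in 1 2 3; do python3 -m pendant '[{"claw":0.3,"dx":-0.2,"dy":0,"dz":-1,"twist":0},{"claw":0.3,"dx":-0.2,"dy":0,"dz":-1,"twist":0}]' | egrep "tool_pos|contact"; done
```

```text
tool_pos: [0.4817, 0.1903, 0.1397]
contact_force: [-0.2, 0.7, -2.3]
tool_pos: [0.4823, 0.1904, 0.1394]
contact_force: [0.7, -0.2, 3.6]
tool_pos: [0.4827, 0.1906, 0.1391]
contact_force: [0.2, -0.3, 10.7]
```

```bash
python3 -m pendant '[{"claw":0.33,"dx":0,"dy":0,"dz":0.7,"twist":0},{"claw":0.34,"dx":0,"dy":0,"dz":0.7,"twist":0},{"claw":0.36,"dx":0,"dy":0,"dz":0.7,"twist":0},{"claw":0.38,"dx":0,"dy":0,"dz":0.7,"twist":0},{"claw":0.42,"dx":0,"dy":0,"dz":0.7,"twist":0},{"claw":0.5,"dx":0,"dy":0,"dz":0.7,"twist":0},{"claw":0.5,"dx":0,"dy":0,"dz":0.7,"twist":0},{"claw":0.5,"dx":0,"dy":0,"dz":0.7,"twist":0}]' 5
python3 -m pendant '[{"claw":0.5,"dx":0,"dy":0,"dz":10,"twist":0},{"claw":0.5,"dx":0,"dy":0,"dz":30,"twist":0},{"claw":0.5,"dx":0,"dy":0,"dz":60,"twist":0},{"claw":0.5,"dx":0,"dy":0,"dz":90,"twist":0},{"claw":0.5,"dx":-30,"dy":-40,"dz":110,"twist":0},{"claw":0.5,"dx":-30,"dy":-80,"dz":110,"twist":0},{"claw":0.5,"dx":-30,"dy":-130,"dz":110,"twist":0},{"claw":0.5,"dx":-30,"dy":-170,"dz":110,"twist":0}]'
cat > chk.py <<'E'
from h import *
yaw=.090; cen=np.array([.46396,.1436]); R=np.array([[np.cos(yaw),-np.sin(yaw)],[np.sin(yaw),np.cos(yaw)]])
org=cen+R@[-.007,.006]
st=r.get_state(); print(st["clock"],st["tool_pos"],st["contact_force"])
for n in("scene","top"):
    p,d=eyes.snapshot(n); cv2.imwrite(f"pics/{n}7.png",p); Q=cloud(n,d); l=(Q[...,:2]-org)@R; z=Q[...,2]
    L=np.dstack([l,z[...,None]])
    m=(abs(l[...,1])<.053)&(l[...,0]>-.03)&(l[...,0]<.05)&(z>.085)&(z<.15)&(p.mean(2)>110)
    X=L[m]
    for _ in range(4):
        c=np.median(X,0) if _==0 else X.mean(0); nn=np.linalg.svd(X-c)[2][2]; nn*=np.sign(nn[2]); X=X[abs((X-c)@nn)<.008]
    print(n,len(X),"n",nn.round(3),"front x at strip:",(c[0]-((.016-c[2])*nn[2]+(-c[1])*nn[1])/nn[0]).round(4))
    m2=(abs((L-c)@nn)<.008)&(abs(l[...,1])<.08)&(z>.085)&(p.mean(2)>110); Y=L[m2]
    print(" y ext",np.percentile(Y[:,1],[1,99]).round(4),"z",np.percentile(Y[:,2],[1,99]).round(4))
    # stud: points z .085-.125 right of pivot
    pv=np.array([-.012,-.076]); rr=np.hypot(*(np.moveaxis(l-pv,-1,0)))
    m=(z>.083)&(z<.125)&(rr>.04)&(rr<.08)&(l[...,1]<-.085)
    if m.sum()>3:
        v=np.median(l[m],0)-pv; print(" stud",m.sum(),np.median(l[m],0).round(4),"clamp angle",(np.arctan2(v[1],v[0])+3*np.pi/4).round(3),"r",np.hypot(*v).round(4))
    for q,zz in (("clamp_grip",.098),("clamp_pivot",.07)):
        for o in nets.place_of(n,q)[:3]:
            X=at_z(n,np.array(o["position"])*[560,420],zz)
            if abs(X[1]-.12)<.2: print(" ",q,round(o["confidence"],2),X.round(3),((X[:2]-org)@R).round(3))
print("org",org)
E
python3 chk.py
```

```text
clock: 11.85
tool_pos: [0.481, 0.1902, 0.1383]
eef_rot: [0.999, 0.045, -0.0, 0.0]
contact_force: [-0.3, -0.7, -0.4]
opening: 0.501
finger_force: 0.0
clock: 12.65
tool_pos: [0.4508, 0.0177, 0.2495]
eef_rot: [0.999, 0.044, 0.001, 0.0]
contact_force: [0.0, 0.5, -0.2]
opening: 0.5
finger_force: 0.0
12.65 [0.45081152 0.01769512 0.24952236] [ 0.00336207  0.47185809 -0.1726789 ]
scene 337 n [-0.957  0.006  0.289] front x at strip: -0.0157
 y ext [-0.0732  0.0564] z [0.0855 0.8249]
 stud 31 [ 0.0042 -0.1297] clamp angle 1.079 r 0.0561
  clamp_grip 0.72 [0.478 0.022 0.098] [ 0.01  -0.128]
  clamp_pivot 0.47 [0.439 0.073 0.07 ] [-0.024 -0.074]
top 144 n [-0.956 -0.018  0.292] front x at strip: -0.0151
 y ext [-0.0789  0.0516] z [0.0879 0.8274]
  clamp_grip 0.41 [0.441 0.152 0.098] [-0.015  0.005]
  clamp_pivot 0.4 [0.455 0.089 0.07 ] [-0.007 -0.06 ]
org [0.45644906 0.14894657]
```

```bash
python3 -m pendant '[{"claw":0.5,"dx":0,"dy":50,"dz":0,"twist":0},{"claw":0.5,"dx":30,"dy":100,"dz":0,"twist":0},{"claw":0.5,"dx":30,"dy":150,"dz":-20,"twist":0},{"claw":0.5,"dx":31,"dy":170,"dz":-30,"twist":0},{"claw":0.5,"dx":31,"dy":170,"dz":-60,"twist":0},{"claw":0.5,"dx":31,"dy":170,"dz":-90,"twist":0},{"claw":0.5,"dx":31,"dy":170,"dz":-108,"twist":0},{"claw":0.5,"dx":31,"dy":170,"dz":-109,"twist":0}]' 10
python3 -m pendant '[{"claw":0.42,"dx":0,"dy":0,"dz":0,"twist":0},{"claw":0.38,"dx":0,"dy":0,"dz":0,"twist":0},{"claw":0.35,"dx":0,"dy":0,"dz":0,"twist":0},{"claw":0.32,"dx":0,"dy":0,"dz":0,"twist":0},{"claw":0.3,"dx":0,"dy":0,"dz":0,"twist":0},{"claw":0.3,"dx":0,"dy":0,"dz":0,"twist":0}]' 10
python3 -m pendant '[{"claw":0.3,"dx":-1,"dy":0,"dz":0.2,"twist":0},{"claw":0.3,"dx":-2,"dy":0,"dz":0.4,"twist":0},{"claw":0.3,"dx":-4,"dy":-0.4,"dz":1,"twist":0},{"claw":0.3,"dx":-6,"dy":-0.5,"dz":1.5,"twist":0},{"claw":0.3,"dx":-8,"dy":-0.7,"dz":2,"twist":0},{"claw":0.3,"dx":-9,"dy":-0.8,"dz":2.2,"twist":0},{"claw":0.3,"dx":-9,"dy":-0.8,"dz":2.2,"twist":0}]' 10
python3 chk.py | egrep -v clamp
```

```text
clock: 13.75
tool_pos: [0.48, 0.1919, 0.1373]
eef_rot: [0.999, 0.047, -0.002, 0.0]
contact_force: [-0.6, 0.2, -0.5]
opening: 0.5
finger_force: 0.0
clock: 14.35
tool_pos: [0.483, 0.1906, 0.1403]
eef_rot: [0.999, 0.045, 0.001, -0.0]
contact_force: [0.5, -0.4, 6.0]
opening: 0.36
finger_force: 10.0
clock: 15.05
tool_pos: [0.4738, 0.1896, 0.1421]
eef_rot: [0.999, 0.045, 0.001, -0.0]
contact_force: [1.9, -0.3, 5.7]
opening: 0.364
finger_force: 10.0
15.05 [0.47383492 0.18956881 0.14209466] [ 1.8685534  -0.28479016  5.74518697]
scene 319 n [-0.978 -0.002  0.21 ] front x at strip: -0.0134
 y ext [-0.0543  0.0565] z [0.086 0.174]
top 12 n [-0.359  0.449  0.818] front x at strip: -0.1522
 y ext [-0.0557 -0.0079] z [0.0965 0.1191]
org [0.45644906 0.14894657]
```

```bash
python3 -m pendant '[{"claw":0.3,"dx":0,"dy":0,"dz":0,"twist":0},{"claw":0.3,"dx":0,"dy":0,"dz":1,"twist":0},{"claw":0.3,"dx":0,"dy":0,"dz":3,"twist":0},{"claw":0.3,"dx":0,"dy":0,"dz":3,"twist":0},{"claw":0.3,"dx":2,"dy":0.2,"dz":3,"twist":0},{"claw":0.3,"dx":4,"dy":0.3,"dz":3,"twist":0},{"claw":0.3,"dx":5,"dy":0.4,"dz":3,"twist":0},{"claw":0.3,"dx":5,"dy":0.4,"dz":3,"twist":0}]' 25
python3 chk.py | egrep -v clamp
```

```text
clock: 16.15
tool_pos: [0.4784, 0.1898, 0.1445]
eef_rot: [0.999, 0.045, -0.0, 0.0]
contact_force: [0.0, -0.2, -1.8]
opening: 0.356
finger_force: 25.0
16.15 [0.47837247 0.18983626 0.1445314 ] [ 0.01296446 -0.21701194 -1.83475462]
scene 326 n [-0.974 -0.005  0.228] front x at strip: -0.0119
 y ext [-0.0531  0.0549] z [0.0867 0.1748]
top 10 n [ 0.225 -0.966  0.128] front x at strip: 0.1446
 y ext [-0.0209  0.0797] z [0.0953 0.8303]
org [0.45644906 0.14894657]
```

```bash
for i in 1 2 3; do python3 -m pendant '[{"claw":0.3,"dx":1,"dy":0.1,"dz":0,"twist":0},{"claw":0.3,"dx":1,"dy":0.1,"dz":0,"twist":0},{"claw":0.3,"dx":1,"dy":0.1,"dz":0,"twist":0}]' | egrep "tool_pos|contact"; done
```

```text
tool_pos: [0.4791, 0.1899, 0.1446]
contact_force: [0.4, -0.8, -2.3]
tool_pos: [0.48, 0.19, 0.1446]
contact_force: [-0.1, -0.9, -1.8]
tool_pos: [0.4809, 0.19, 0.1445]
contact_force: [-0.9, 0.1, -2.6]
```

```bash
python3 chk.py | egrep -v clamp|head -3
```

```text
17.35 [0.48094753 0.19003011 0.14454823] [-0.86625052  0.0984655  -2.59505392]
scene 340 n [-0.97   0.001  0.244] front x at strip: -0.0123
 y ext [-0.0536  0.0557] z [0.086  0.1761]
```

```bash
for i in 1 2; do python3 -m pendant '[{"claw":0.3,"dx":1,"dy":0.1,"dz":0,"twist":0},{"claw":0.3,"dx":1,"dy":0.1,"dz":0,"twist":0},{"claw":0.3,"dx":1,"dy":0.1,"dz":0,"twist":0}]' | egrep "tool_pos|contact"; python3 chk.py | grep scene; done
```

```text
tool_pos: [0.482, 0.1902, 0.1446]
contact_force: [-1.4, -0.7, -2.5]
scene 333 n [-0.97  -0.002  0.244] front x at strip: -0.0109
tool_pos: [0.4827, 0.1902, 0.1446]
contact_force: [-3.5, -0.8, -1.5]
scene 332 n [-0.967 -0.     0.254] front x at strip: -0.0123
```

```bash
python3 -m pendant '[{"claw":0.3,"dx":-0.5,"dy":0,"dz":0,"twist":0},{"claw":0.3,"dx":-0.8,"dy":0,"dz":-1,"twist":0},{"claw":0.3,"dx":-1,"dy":0,"dz":-2,"twist":0},{"claw":0.3,"dx":-1,"dy":0,"dz":-2,"twist":0}]'| egrep "tool_pos|contact"; for i in 1 2 3; do python3 -m pendant '[{"claw":0.3,"dx":-0.2,"dy":0,"dz":-0.8,"twist":0},{"claw":0.3,"dx":-0.2,"dy":0,"dz":-0.8,"twist":0}]'| egrep "tool_pos|contact"; done
```

```text
tool_pos: [0.4822, 0.1904, 0.1427]
contact_force: [-4.9, -1.1, 2.0]
tool_pos: [0.482, 0.1904, 0.1418]
contact_force: [-4.3, -1.6, 1.5]
tool_pos: [0.4819, 0.1904, 0.1412]
contact_force: [-5.0, -0.8, 4.5]
tool_pos: [0.482, 0.1905, 0.1411]
contact_force: [-6.0, -1.3, 10.4]
```

```bash
python3 -m pendant '[{"claw":0.33,"dx":0,"dy":0,"dz":0.4,"twist":0},{"claw":0.35,"dx":0,"dy":0,"dz":0.4,"twist":0},{"claw":0.36,"dx":0,"dy":0,"dz":0.4,"twist":0},{"claw":0.38,"dx":0,"dy":0,"dz":0.4,"twist":0},{"claw":0.42,"dx":0,"dy":0,"dz":0.4,"twist":0},{"claw":0.5,"dx":0,"dy":0,"dz":0.4,"twist":0},{"claw":0.5,"dx":0,"dy":0,"dz":0.4,"twist":0}]' 5
python3 chk.py | egrep "scene|ext"
python3 -m pendant '[{"claw":0.5,"dx":0,"dy":0,"dz":10,"twist":0},{"claw":0.5,"dx":0,"dy":0,"dz":30,"twist":0},{"claw":0.5,"dx":0,"dy":0,"dz":60,"twist":0},{"claw":0.5,"dx":0,"dy":0,"dz":90,"twist":0},{"claw":0.5,"dx":-5,"dy":-40,"dz":100,"twist":0},{"claw":0.5,"dx":-5,"dy":-80,"dz":100,"twist":0},{"claw":0.5,"dx":-5,"dy":-120,"dz":100,"twist":0},{"claw":0.5,"dx":-5,"dy":-168,"dz":100,"twist":0}]'
python3 chk.py
```

```text
clock: 20.55
tool_pos: [0.4821, 0.1905, 0.1408]
eef_rot: [0.999, 0.045, 0.0, -0.0]
contact_force: [0.4, -0.0, -0.3]
opening: 0.499
finger_force: 0.0
scene 334 n [-0.955  0.006  0.296] front x at strip: -0.0161
 y ext [-0.0686  0.057 ] z [0.0862 0.8239]
 y ext [-0.0537 -0.0124] z [0.0852 0.1122]
clock: 21.65
tool_pos: [0.4768, 0.022, 0.2416]
eef_rot: [0.999, 0.046, 0.001, -0.0]
contact_force: [0.7, -0.0, -0.1]
opening: 0.5
finger_force: 0.0
21.65 [0.47680009 0.02195966 0.2416263 ] [ 0.72197468 -0.00880902 -0.12849155]
scene 345 n [-0.962 -0.006  0.274] front x at strip: -0.0142
 y ext [-0.0524  0.0577] z [0.0858 0.1699]
 stud 33 [ 0.0026 -0.13  ] clamp angle 1.05 r 0.056
  clamp_grip 0.73 [0.469 0.025 0.098] [ 0.001 -0.124]
top 145 n [-0.958  0.003  0.287] front x at strip: -0.0145
 y ext [-0.0772  0.054 ] z [0.0859 0.828 ]
  clamp_grip 0.49 [0.474 0.03  0.098] [ 0.007 -0.12 ]
  clamp_pivot 0.61 [0.452 0.082 0.07 ] [-0.01  -0.067]
org [0.45644906 0.14894657]
```

```bash
cat > lean.py <<'E'
from h import *
yaw=.090; cen=np.array([.46396,.1436]); R=np.array([[np.cos(yaw),-np.sin(yaw)],[np.sin(yaw),np.cos(yaw)]])
org=cen+R@[-.007,.006]
for n in("scene","top"):
    X=[]
    for k in range(4):
        p,d=eyes.snapshot(n); Q=cloud(n,d); l=(Q[...,:2]-org)@R; z=Q[...,2]; L=np.dstack([l,z[...,None]])
        K,T=cam(n)
        f=np.array([[-.012+(zz-.016)*.25,yy,zz] for yy,zz in((-.05,.07),(.05,.07),(.05,.124),(-.05,.124))])
        pts=np.array([proj(n,np.r_[org+R@a[:2],a[2]]) for a in f]); m=np.zeros(z.shape,np.uint8); cv2.fillPoly(m,[np.round(pts).astype(np.int32)],1)
        X.append(L[m.astype(bool)&(abs(L[...,0])<.06)&(z<.2)])
    X=np.vstack(X)
    for _ in range(5):
        c=X.mean(0); A=np.c_[X[:,1],X[:,2]-.016,np.ones(len(X))]; s=np.linalg.lstsq(A,X[:,0],rcond=None)[0]; e=X[:,0]-A@s; X=X[abs(e)<max(.006,2.5*e.std())]
    print(n,len(X),"lean",np.arctan(s[1]).round(3),"yaw err",s[0].round(3),"front x at strip",s[2].round(4),"x at z=.095",(s[2]+.079*s[1]).round(4),e.std().round(4))
E
python3 lean.py; python3 - <<'E'
import cv2,numpy as np
p=cv2.imread("pics/scene7.png"); q=cv2.imread("pics/top7.png")
cv2.imwrite("pics/c10.png",np.hstack([cv2.resize(p[195:250,220:285],(390,330),interpolation=cv2.INTER_CUBIC),cv2.resize(q[215:260,240:295],(403,330),interpolation=cv2.INTER_CUBIC)]))
E
```

```text
scene 1292 lean 0.238 yaw err 0.011 front x at strip -0.0106 x at z=.095 0.0086 0.0032
top 522 lean 0.25 yaw err 0.009 front x at strip -0.0112 x at z=.095 0.009 0.0015
```

View pics/c10.png

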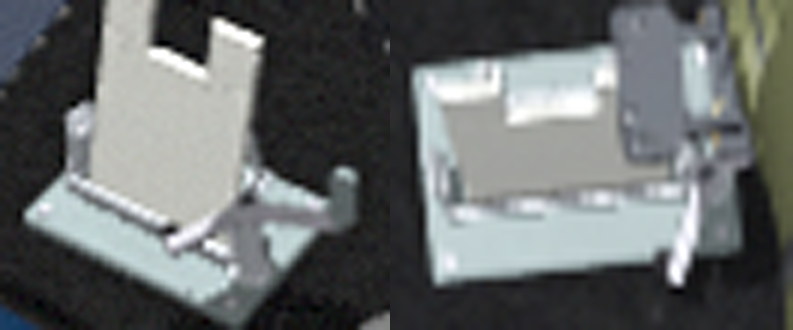

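```bash
python3 -c "
from h import *
s=r.get_state(); print(s['q'].round(3), s['tool_pos'])"
```

```text
[-0.122  0.496 -0.034  2.001  0.027  0.646 -1.653] [0.47662318 0.02285155 0.24059599]
```

```bash
python3 -m pendant '[{"claw":0.36,"dx":1,"dy":-2,"dz":0,"twist":-0.15},{"claw":0.36,"dx":1,"dy":-2,"dz":0,"twist":-0.3},{"claw":0.36,"dx":1,"dy":-2,"dz":0,"twist":-0.45},{"claw":0.36,"dx":1,"dy":-2,"dz":0,"twist":-0.6},{"claw":0.36,"dx":1,"dy":-2,"dz":0,"twist":-0.75},{"claw":0.36,"dx":1,"dy":-2,"dz":0,"twist":-0.9},{"claw":0.36,"dx":1,"dy":-2,"dz":0,"twist":-1.05},{"claw":0.36,"dx":1,"dy":-2,"dz":0,"twist":-1.15}]' 10
python3 -m pendant '[{"claw":0.36,"dx":0,"dy":0,"dz":-30,"twist":-0.14},{"claw":0.36,"dx":0,"dy":0,"dz":-60,"twist":-0.28},{"claw":0.36,"dx":0,"dy":0,"dz":-90,"twist":-0.42},{"claw":0.36,"dx":0,"dy":0,"dz":-110,"twist":-0.42},{"claw":0.36,"dx":0,"dy":0,"dz":-110,"twist":-0.42}]'
```

```text
clock: 23.15
tool_pos: [0.4776, 0.0207, 0.2406]
eef_rot: [0.862, -0.508, -0.0, 0.0]
contact_force: [-0.6, 0.8, -0.1]
opening: 0.361
finger_force: 0.0
clock: 23.65
tool_pos: [0.4761, 0.0207, 0.1286]
eef_rot: [0.739, -0.674, -0.002, 0.002]
contact_force: [0.2, 0.3, 0.6]
opening: 0.36
finger_force: 0.0
```

```bash
python3 -m pendant '[{"claw":0.36,"dx":0,"dy":0,"dz":-12,"twist":0},{"claw":0.36,"dx":0,"dy":0,"dz":-18,"twist":0},{"claw":0.36,"dx":0,"dy":0,"dz":-22,"twist":0},{"claw":0.36,"dx":0,"dy":0,"dz":-24,"twist":0}]'
python3 -m pendant '[{"claw":0.36,"dx":0,"dy":0,"dz":-8,"twist":0},{"claw":0.36,"dx":0,"dy":0,"dz":-18,"twist":0},{"claw":0.36,"dx":0,"dy":0,"dz":-20,"twist":0},{"claw":0.36,"dx":0,"dy":0,"dz":-20,"twist":0}]'
python3 -m pendant '[{"claw":0.28,"dx":0,"dy":0,"dz":0,"twist":0},{"claw":0.22,"dx":0,"dy":0,"dz":0,"twist":0},{"claw":0.18,"dx":0,"dy":0,"dz":0,"twist":0},{"claw":0.1,"dx":0,"dy":0,"dz":0,"twist":0},{"claw":0.1,"dx":0,"dy":0,"dz":0,"twist":0},{"claw":0.1,"dx":0,"dy":0,"dz":0,"twist":0}]' 6
```

```text
clock: 24.05
tool_pos: [0.478, 0.0204, 0.107]
eef_rot: [0.738, -0.674, 0.0, -0.0]
contact_force: [0.8, 0.3, 0.1]
opening: 0.363
finger_force: 0.0
clock: 24.45
tool_pos: [0.4772, 0.0203, 0.0861]
eef_rot: [0.738, -0.674, -0.001, 0.0]
contact_force: [0.2, -0.4, -0.5]
opening: 0.358
finger_force: 0.0
clock: 25.05
tool_pos: [0.4772, 0.0207, 0.0867]
eef_rot: [0.739, -0.674, -0.001, 0.0]
contact_force: [-3.0, 0.9, 2.0]
opening: 0.18
finger_force: 6.0
```

```bash
python3 -m pendant '[{"claw":0.1,"dx":-6,"dy":-3,"dz":0,"twist":0},{"claw":0.1,"dx":-13.5,"dy":-5.5,"dz":0,"twist":0},{"claw":0.1,"dx":-21,"dy":-7,"dz":0,"twist":0},{"claw":0.1,"dx":-29,"dy":-7.5,"dz":0,"twist":0},{"claw":0.1,"dx":-37,"dy":-7,"dz":0,"twist":0},{"claw":0.1,"dx":-44.5,"dy":-5.5,"dz":0,"twist":0},{"claw":0.1,"dx":-44.5,"dy":-5.5,"dz":0,"twist":0}]' 15
python3 -m pendant '[{"claw":0.1,"dx":-7,"dy":2.5,"dz":0,"twist":0},{"claw":0.1,"dx":-14,"dy":6,"dz":0,"twist":0},{"claw":0.1,"dx":-19,"dy":9,"dz":0,"twist":0},{"claw":0.1,"dx":-19,"dy":9,"dz":0,"twist":0}]'
```

```text
clock: 25.75
tool_pos: [0.4316, 0.013, 0.0868]
eef_rot: [0.738, -0.675, 0.0, 0.001]
contact_force: [0.7, -5.6, -0.3]
opening: 0.174
finger_force: 15.0
clock: 26.15
tool_pos: [0.4132, 0.0243, 0.0867]
eef_rot: [0.739, -0.674, -0.001, 0.0]
contact_force: [1.9, -1.5, 0.3]
opening: 0.175
finger_force: 15.0
```

Near shut; push the rest in small steps until it stops.

```bash
for i in 1 2 3; do python3 -m pendant '[{"claw":0.1,"dx":-1,"dy":1,"dz":0,"twist":0},{"claw":0.1,"dx":-1.5,"dy":1.5,"dz":0,"twist":0},{"claw":0.1,"dx":-1.5,"dy":1.5,"dz":0,"twist":0}]' | egrep "tool_pos|contact"; done; python3 lean.py
```

```text
tool_pos: [0.4124, 0.025, 0.0867]
contact_force: [0.8, -4.1, 1.4]
tool_pos: [0.4106, 0.0268, 0.0867]
contact_force: [0.4, -4.9, 1.9]
tool_pos: [0.4103, 0.0272, 0.0867]
contact_force: [1.6, -7.2, 1.5]
scene 895 lean 0.235 yaw err 0.021 front x at strip -0.0106 x at z=.095 0.0083 0.0033
top 294 lean 0.255 yaw err 0.009 front x at strip -0.0117 x at z=.095 0.009 0.0015
```

```bash
for i in 1 2; do python3 -m pendant '[{"claw":0.1,"dx":-0.7,"dy":0.7,"dz":0,"twist":0},{"claw":0.1,"dx":-1.5,"dy":1.5,"dz":0,"twist":0},{"claw":0.1,"dx":-1.5,"dy":1.5,"dz":0,"twist":0}]' | egrep "tool_pos|contact"; done
```

```text
tool_pos: [0.4102, 0.0273, 0.0867]
contact_force: [4.0, -10.3, -0.3]
tool_pos: [0.4102, 0.0274, 0.0868]
contact_force: [4.1, -13.7, -0.8]
```

```bash
python3 -m pendant '[{"claw":0.25,"dx":0,"dy":0,"dz":0,"twist":0},{"claw":0.34,"dx":0,"dy":0,"dz":0,"twist":0},{"claw":0.36,"dx":0,"dy":0,"dz":0,"twist":0},{"claw":0.36,"dx":0,"dy":0,"dz":20,"twist":0},{"claw":0.36,"dx":0,"dy":0,"dz":60,"twist":0},{"claw":0.36,"dx":0,"dy":0,"dz":110,"twist":0},{"claw":0.36,"dx":0,"dy":0,"dz":150,"twist":0}]'
python3 -m pendant '[{"claw":0.36,"dx":10,"dy":-50,"dz":0,"twist":0},{"claw":0.36,"dx":20,"dy":-100,"dz":0,"twist":0},{"claw":0.36,"dx":20,"dy":-150,"dz":0,"twist":0},{"claw":0.36,"dx":20,"dy":-180,"dz":0,"twist":0},{"claw":0.36,"dx":20,"dy":-180,"dz":0,"twist":0}]'
sed -i 's/-.007,.006/-.0095,.006/' chk.py lean.py; python3 lean.py; python3 chk.py | egrep "stud|clamp"
python3 - <<'E'
from h import *
p,d=eyes.snapshot("top")
yaw=.090; cen=np.array([.46396,.1436]); R=np.array([[np.cos(yaw),-np.sin(yaw)],[np.sin(yaw),np.cos(yaw)]]); org=cen+R@[-.0095,.006]
pv=np.array([-.012,-.076])
# predicted vs seen stud top brightness along the arc (angle 0=shut)
for a in np.arange(-.1,.4,.05):
    th=-3*np.pi/4+a; l=pv+.06*np.array([np.cos(th),np.sin(th)]); u,v=proj("top",np.r_[org+R@l,.112])
    print(round(a,2),(u.round(1),v.round(1)),int(cv2.getRectSubPix(p,(1,1),(float(u),float(v))).mean()),cloud("top",d)[int(round(v)),int(round(u)),2].round(3))
for q in["timer","capped_bottle","wash_bottle","vial"]:
    print(q,[(round(o["confidence"],2),at_z("top",np.array(o["position"])*[560,420],0).round(3)) for o in nets.place_of("top",q)[:1]])
E
```

```text
clock: 28.75
tool_pos: [0.4055, 0.0322, 0.2385]
eef_rot: [0.739, -0.674, -0.001, -0.0]
contact_force: [1.9, 0.3, -0.5]
opening: 0.359
finger_force: 0.0
clock: 29.25
tool_pos: [0.4259, -0.1525, 0.2369]
eef_rot: [0.736, -0.677, 0.001, 0.001]
contact_force: [0.2, 0.6, 1.0]
opening: 0.362
finger_force: 0.0
scene 1203 lean 0.229 yaw err 0.007 front x at strip -0.0072 x at z=.095 0.0112 0.0032
top 646 lean 0.256 yaw err 0.004 front x at strip -0.0095 x at z=.095 0.0112 0.0017
 stud 34 [-0.0584 -0.1166] clamp angle -0.066 r 0.0617
  clamp_grip 0.44 [0.412 0.039 0.098] [-0.052 -0.105]
 stud 17 [-0.055  -0.1155] clamp angle -0.042 r 0.0584
  clamp_grip 0.42 [0.405 0.035 0.098] [-0.059 -0.109]
  clamp_pivot 0.53 [0.453 0.08  0.07 ] [-0.007 -0.068]
-0.1 (np.float64(294.8), np.float64(249.0)) 177 0.119
-0.05 (np.float64(295.4), np.float64(248.4)) 191 0.112
0.0 (np.float64(295.9), np.float64(247.8)) 197 0.117
0.05 (np.float64(296.4), np.float64(247.1)) 176 0.116
0.1 (np.float64(296.8), np.float64(246.5)) 124 0.007
0.15 (np.float64(297.2), np.float64(245.8)) 67 0.007
0.2 (np.float64(297.6), np.float64(245.1)) 40 -0.0
0.25 (np.float64(298.0), np.float64(244.3)) 38 0.002
0.3 (np.float64(298.3), np.float64(243.6)) 38 0.002
0.35 (np.float64(298.6), np.float64(242.8)) 39 0.006
timer [(0.6, array([ 0.432, -0.057,  0.   ]))]
capped_bottle [(0.68, array([ 0.693, -0.058,  0.   ]))]
wash_bottle [(0.67, array([0.669, 0.302, 0.   ]))]
vial [(0.68, array([ 0.484, -0.527,  0.   ]))]
```

Clamp angle reads about 0, the plate leans 0.25 rad against the rails, and the bystanders are in place. Handing in.

```bash
python3 -c "
from plant import r
print(r.finish_job())"
```

```text
the job is handed in; nothing more can be done
None
```

The notched plate is in the casting stand, notch up and leaning on the rails, with the clamp lever swung to its stop. The other plates looked undisturbed in the picture taken just after the draw. The bottles, vial and timer are where they stood. The job is handed in at about 30 s; I got no verdict back.

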